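# Set a stack of plinth parts on their spray stands

## Task

The four sanded plinth parts are ready for lacquer: take the stack apart from the top down and set each part straight on the points of its own spray stand, the one whose board is cut to the same outline. Each must lie level and centred on all its points, with the square, oval and long parts lined up with their boards. Leave the wax tin and the polisher where they are.

Things in the scene. Friction and masses are not known exactly. Their poses are not given: they have to be found in the camera images.
- disc_center (a point): Round plinth part, top of the stack: disc 48 mm across, 20 mm thick, about 30 g. Wood with a light sanded top and sealed darker edge; top 5 mm stepped in 4 mm all round, the edge below plain and vertical, to grip by. Point: its centre, half-way up; z up, turn about z has no meaning. At the start it lies on the square part, its centre about 72 mm above the bench.
- square_center (a point): Square plinth part, second from the top: 64 x 64 mm, 20 mm thick, about 55 g. Wood with a light sanded top and sealed darker edge; top 5 mm stepped in 4 mm all round, the edge below plain and vertical, to grip by. Point: its centre, half-way up; z up, x and y along its sides. At the start it lies on the oval part, centre about 52 mm above the bench.
- oval_center (a point): Oval plinth part (straight long sides, half-round ends), third from the top: 66 mm wide (x), 124 mm long (y), 20 mm thick, about 100 g. Wood with a light sanded top and sealed darker edge; top 5 mm stepped in 4 mm all round, the edge below plain and vertical, to grip by. Point: its centre, half-way up; z up, y along its length. At the start it lies on the long part, centre about 32 mm above the bench.
- foot_center (a point): Long oblong plinth part, bottom of the stack: 68 mm wide (x), 170 mm long (y), 22 mm thick, about 170 g. Wood with a light sanded top and sealed darker edge; top 5 mm stepped in 4 mm all round, the edge below plain and vertical, to grip by. Point: its centre, half-way up; z up, y along its length. At the start it lies flat on the bench, the others on it (centre 11 mm up; stack 82 mm high), turned by up to 0.3 rad.
- stand_disc: Spray stand for the round part: round brown board 84 mm across with four points in a small square at x, y = +-11 mm. Fixed to the bench in a place that differs each time, and turned by up to 0.3 rad. Black plastic points, flat on top (6 mm across), rise 30 mm from the 8 mm board, so their tops are 38 mm above the bench. Origin: centre of the board's underside, at bench height; z up. 
- stand_square: Spray stand for the square part: square brown board 88 x 88 mm with four points at x, y = +-20 mm. Fixed to the bench in a place that differs each time, and turned by up to 0.3 rad. Black plastic points, flat on top (6 mm across), rise 30 mm from the 8 mm board, so their tops are 38 mm above the bench. Origin: centre of the board's underside, at bench height; z up. x and y along its sides.
- stand_oval: Spray stand for the oval part: oval brown board 90 mm wide (x), 148 mm long (y), with four points at x = +-21, y = +-36 mm. Fixed to the bench in a place that differs each time, and turned by up to 0.3 rad. Black plastic points, flat on top (6 mm across), rise 30 mm from the 8 mm board, so their tops are 38 mm above the bench. Origin: centre of the board's underside, at bench height; z up. y along its length.
- stand_foot: Spray stand for the long part: oblong brown board 90 mm wide (x), 192 mm long (y), with four points at x = +-22, y = +-65 mm. Fixed to the bench in a place that differs each time, and turned by up to 0.3 rad. Black plastic points, flat on top (6 mm across), rise 30 mm from the 8 mm board, so their tops are 38 mm above the bench. Origin: centre of the board's underside, at bench height; z up. y along its length.
- wax_tin_center (a point): Round wax tin with a green lid, 85 mm across, 34 mm high, standing among the stands; not to be disturbed. Point: its centre.
- polisher_center (a point): Palm polisher standing on its yellow foam pad at one side of the bench: 125 mm across, 105 mm high, dark body; not to be disturbed. Point: on its axis, 50 mm above the bench.
Mind the look-alikes: they are no part of the job. Leave any blue or pink look-alike of the part that bears square_center alone.

How it is judged (in metres and radians):
On the way, in this order (a step that is already met when the one before it is completed fails the run):
1. the round part lies on its own stand (horizontal distance between disc_center and stand_disc below 0.01 m and z of disc_center in the frame of stand_disc between 0.044 and 0.052 m and angle between disc_center's own z axis and vertical below 0.1 rad), for 0.2 s.
2. the square part lies on its own stand (horizontal distance between square_center and stand_square below 0.01 m and z of square_center in the frame of stand_square between 0.044 and 0.052 m and angle between square_center's own z axis and vertical below 0.1 rad and (angle between the y axis of square_center and the y axis of stand_square, either way round below 0.2 rad or angle between the x axis of square_center and the y axis of stand_square, either way round below 0.2 rad)), for 0.2 s.
3. the oval part lies on its own stand (horizontal distance between oval_center and stand_oval below 0.01 m and z of oval_center in the frame of stand_oval between 0.044 and 0.052 m and angle between oval_center's own z axis and vertical below 0.1 rad and angle between the y axis of oval_center and the y axis of stand_oval, either way round below 0.2 rad), for 0.2 s.
4. the long part lies on its own stand (horizontal distance between foot_center and stand_foot below 0.01 m and z of foot_center in the frame of stand_foot between 0.045 and 0.053 m and angle between foot_center's own z axis and vertical below 0.1 rad and angle between the y axis of foot_center and the y axis of stand_foot, either way round below 0.2 rad), for 0.2 s.
At the end, for the whole second after the job is handed in: Each part rests on the stand of its own outline: centre within 10 mm of the stand's (from above) and 4 mm of its resting height (48 mm up, long part 49), level within 0.1 rad; square, oval and long parts lined up within 0.2 rad (square any of four ways, others either way round) (all of step 1 and all of step 2 and all of step 3 and all of step 4 and linear speed of each of disc, square, oval, foot below 0.01 m/s); the robot touches nothing.
It fails at once if the wax tin is moved by more than 25 mm (distance of wax_tin_center from where it was at the start of the episode above 0.025 m).
It fails at once if the polisher is moved by more than 25 mm (distance of polisher_center from where it was at the start of the episode above 0.025 m).
It also fails if it takes over 115 s, if anything falls off the work surface, if the arm or the gripper's body presses on something with over 40 N, if the wrist force passes 120 N, or if a joint passes its speed limit or range.

## Robot

A 6-joint arm with a two-finger parallel gripper is mounted at the origin on the work surface. World frame = base frame: x ahead of the robot, y to its left, z up, the work surface at z = 0. Lengths are in m, angles in degrees, forces in N, time in s.
With the tool pointing down it reaches from about 0.275 to 0.975 m from the base axis. Payload 8.4 kg.
Tool frame: the origin (TCP) lies on the centre line of the jaws, within the pads' length; the fingertips stand 8 mm ahead of it and the grasp point (between the pads) lies 11 mm behind it (robot.tcp_to_tips is the distance from the TCP to the fingertips, in m); z points along the fingers, y is the line along which they close (so a half turn about z gives the same grasp; the last joint's range is limited). The gripper opens to 92 mm and grips with 3 to 60 N. Pads are 20 mm wide; open, the fingers measure 128 mm over their backs; the gripper's body (75 mm by 189 mm) begins 69 mm behind the grasp point.
Start: joints at [67.586, 20.225, 93.587, -0, 66.188, -0.138], TCP at [0.237, 0.578, 0.223] pointing down, gripper open.
Joint ranges: [-150.9, 150.9], [-52.94, 120.26], [3.33, 152.33], [-74.26, 254.26], [0, 154.13], [-172.89, 172.89]. Speed limits (degrees/s): [127.2, 127.2, 159.86, 180, 180, 180].

## Interface

Orientations are given as [roll, pitch, yaw] about the fixed x, y, z axes, in that order (R = Rz(yaw) Ry(pitch) Rx(roll)).
In Python, from cell import monitor, optics, order, robot gives the robot as it stands.
- The arm moves only by the shell command python3 -m handwheel 'ROWS' [FORCE]. ROWS is JSON, a list of rows, each an object with "hand": the finger opening in mm, from 0 to 91.9; "travel": the shift along the tool's x, y, z in mm, a list of three; "spin": the turn about the tool's z in rad. A call has 1 to 20 rows; each row shifts and turns the commanded pose from where the row before left it, along the tool's axes as they then stand; what a row does not reach is not made up. A row lasts 1/10 s, in which the tool goes at most 50 mm and 8.59 degrees, less where a joint would pass 70% of its speed; a pose out of reach is approached as far as the arm can. A call is refused whole if a number of a shift passes 50 or a number of a turn 0.15, either way. A call with a gripper value outside its range is refused whole. The fingers move at their own pace and stop on an object; FORCE is the grip in N (left out, the last holds). Time passes only in rows, so rows that do not move let the fingers close. It gives the time, the measured TCP pose, the force, the opening and the grip force at its end, in the units of the state.
- monitor.get_state(): the state, without advancing time (a new reading comes with each control period).
- optics.grab_frame(name): name is "scene" or "top" or "wrist"; returns a dict with "img" (480x640x3 uint8, red, green, blue), "fovy" (degrees; the focal length in pixels is half the picture's height over the tangent of half this angle, whatever the lens; pixels are square), "cx", "cy" (the principal point, pixels), "R" (3x3) and "t" (3): a world point X has camera coordinates R X + t. Camera axes: x right, y down, z forward; pixel columns grow to the right and rows downward; lengths in m; the calibration is good to about 2 mm. A picture is of the moment at which its call begins. There is no depth.
- order.close_job(): hands the job in; it is judged then, once.
The state is a dict: "t": time; "joint_positions": joint angles; "joint_vel": joint speeds; "effort": joint torques, N m; "position": TCP position; "orientation": TCP orientation; "contact_force": force on the tool from outside, world axes, zero at the start; "wrist_torque": the same for the moment, N m; "finger_gap": opening from 0.0 (shut) to 1.0 (fully open); "grip_force": force on a finger pad.
Only numpy, scipy, OpenCV 4.12 (cv2) and the standard library are available. Lean on these libraries where they do the work, as an engineer would, in place of code of your own. Each camera call takes 0.05 s, during which the arm holds its last target. There are 200 camera calls.

## Working session

There is one attempt and no reset: what is moved stays moved. The work goes in short steps, Python scripts to look and compute and a shell command to move; the robot and the scene stay as the last step left them, time stands still between calls to the robot, and variables do not carry over. Pictures are saved under pics/ and viewed, at most 14 in all, crops included, and the job is handed in when it is done.

```bash
mkdir -p pics; python3 - <<'E'
from cell import monitor, optics
import cv2
for n in ("top","scene"):
    f=optics.grab_frame(n); cv2.imwrite(f"pics/{n}0.png",f["img"][:,:,::-1])
    print(n,f["fovy"],f["cx"],f["cy"],f["R"],f["t"])
print(monitor.get_state())
E
```

```text
top 56.927129680841226 319.08684997553803 237.1102675263335 [[-0.01089898 -0.99977141  0.01839401]
 [-0.99678477  0.00940243 -0.07957208]
 [ 0.07938094 -0.01920212 -0.99665939]] [0.02189932 0.52049686 1.14216679]
scene 57.567865132463155 318.6825911892972 243.3228086129004 [[ 0.08746079  0.9959901   0.01882344]
 [ 0.63416572 -0.04109577 -0.77210425]
 [-0.76823463  0.07946603 -0.63521705]] [-0.0709073  -0.24729886  1.50499632]
{'t': 0.1, 'joint_positions': array([ 6.75865610e+01,  2.02597510e+01,  9.36228397e+01, -1.24271122e-03,
        6.61909006e+01, -1.36654185e-01]), 'joint_vel': array([ 0.0146461 , -0.16686236, -0.17958079,  0.03382239, -0.00328364,
        0.075493  ]), 'effort': array([-1.48098319e-03, -5.94902372e+01, -3.34927511e+01,  6.97289756e-02,
        1.85832329e-02, -4.12752286e-05]), 'position': array([0.23675693, 0.57794893, 0.2219401 ]), 'orientation': array([-1.79926506e+02,  9.61022035e-04,  1.57723718e+02]), 'contact_force': array([ 0.09263345, -0.68837921, -0.35105925]), 'wrist_torque': array([ 0.05048791, -0.01207688, -0.02474002]), 'grip_force': 0.0, 'finger_gap': 0.9962378898723037}
```

View pics/top0.png

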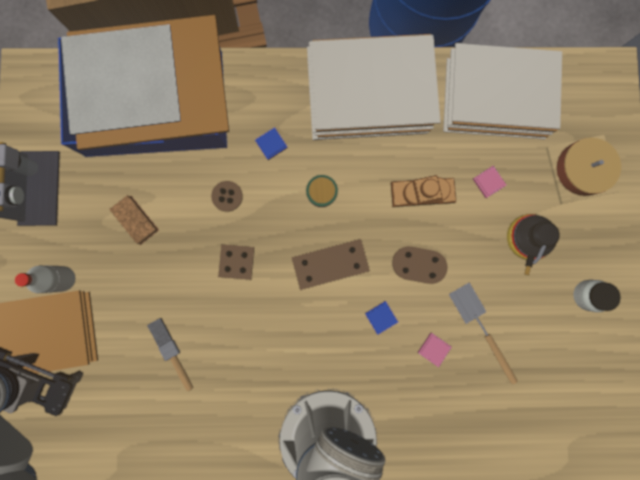

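View pics/scene0.png

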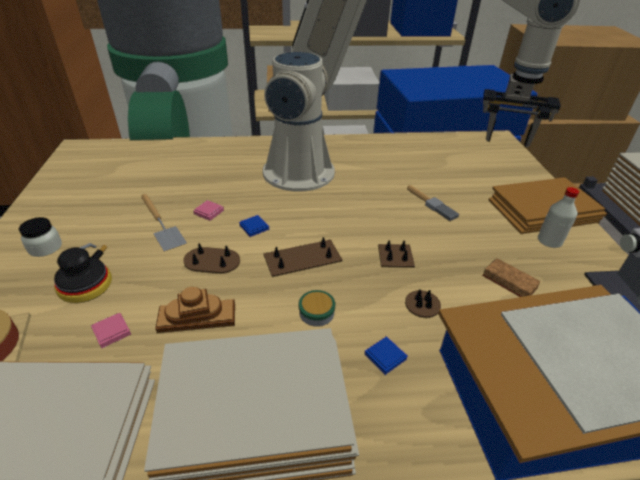

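Top view: the stack is at (424,190), with the disc at about (431,187). The stands are disc (227,195), square (236,262), long (331,264) and oval (419,265). The tin is at (321,190) and the polisher at (533,237). The blue squares (271,143), (381,317) and pink squares (490,181), (434,349) are the look-alikes. The wooden square in the stack is the one I want. Next is a close crop.

```bash
python3 - <<'E'
import cv2,numpy as np
im=cv2.imread("pics/top0.png")
def c(x,y,w,h,s): return cv2.resize(im[y:y+h,x:x+w],None,fx=s,fy=s,interpolation=cv2.INTER_CUBIC)
# row1: stack 80x40 & stand disc 40x40 ; row2...
A=np.hstack([c(384,168,80,50,5),c(380,240,80,50,5)])
B=np.hstack([c(290,235,80,60,5),c(205,235,80,60,5)])
B2=c(205,170,40,50,5)
out=np.vstack([A,B]); cv2.imwrite("pics/crops.png",out)
cv2.imwrite("pics/d.png",B2)
E
```

```text
(no output)
```

View pics/crops.png

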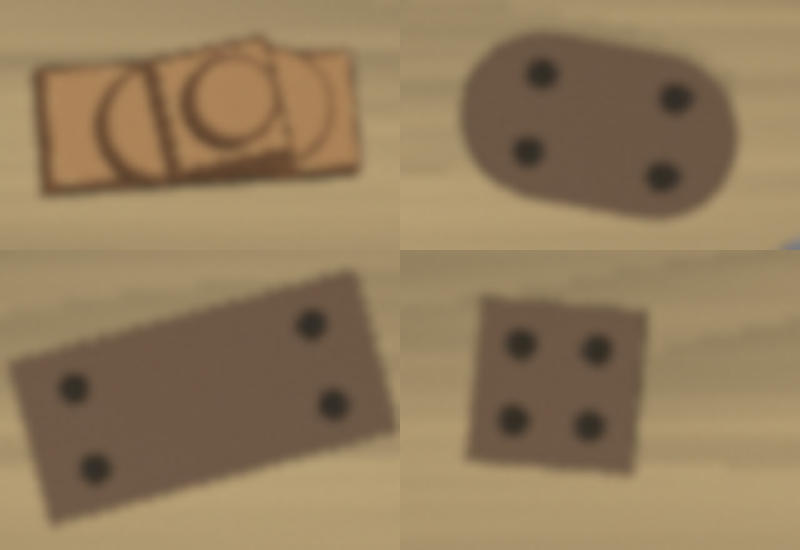

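Close crop confirms the stack order: disc centre at crop (232,100), square turned about 0.2 rad, with the oval and long part under it. The oval, long and square boards each show four points. Now I'll compute poses.

```bash
cat > h.py <<'E'
import numpy as np, cv2
from cell import monitor, optics
def ray(f,uv,z):
    fl=240/np.tan(np.radians(f["fovy"]/2)); R=np.array(f["R"]);t=np.array(f["t"])
    uv=np.atleast_2d(uv).astype(float)
    d=np.c_[(uv[:,0]-f["cx"])/fl,(uv[:,1]-f["cy"])/fl,np.ones(len(uv))]@R
    C=-R.T@t
    return (C+d*((z-C[2])/d[:,2])[:,None])[:,:2]
def proj(f,X):
    fl=240/np.tan(np.radians(f["fovy"]/2))
    c=np.atleast_2d(X)@np.array(f["R"]).T+np.array(f["t"])
    return c[:,:2]/c[:,2:]*fl+[f["cx"],f["cy"]]
def go(x,y,z,a=None):
    """a: world angle (deg) of closing line (tool y). Prints spin (rad) then travel mm after the spin."""
    s=monitor.get_state(); p=s["position"]; r,pi,yaw=s["orientation"]
    cur=yaw-90
    d=0 if a is None else (a-cur+90)%180-90
    Y=np.radians(yaw+d); D=(np.array([x,y,z])-p)*1000
    print("t %.1f pos %s ori %s gap %.1f"%(s["t"],np.round(p*1000,1),np.round([r,pi,yaw],1),s["finger_gap"]*92),
      "| spin %.3f | travel x %.1f y %.1f z %.1f"%(-np.radians(d),D[0]*np.cos(Y)+D[1]*np.sin(Y),D[0]*np.sin(Y)-D[1]*np.cos(Y),-D[2]))
E
python3 - <<'E'
from h import *
f=optics.grab_frame("top"); hsv=cv2.cvtColor(f["img"],cv2.COLOR_RGB2HSV)
g=f["img"].astype(int)
P=lambda ox,oy,sx,sy,l:[(ox+(u-sx+.5)/5-.5,oy+(v-sy+.5)/5-.5) for u,v in l]
pins={"oval":P(380,240,400,0,[(542,73),(676,98),(528,151),(662,177)]),
"foot":P(290,235,0,250,[(73,388),(311,324),(95,468),(334,404)]),
"square":P(205,235,400,250,[(520,344),(597,350),(513,420),(589,426)])}
for k,p in pins.items():
    w=ray(f,p,.035); e=(w[0]+w[2]-w[1]-w[3]); print(k,np.round(w.mean(0),4),"long/dir axis deg %.1f"%np.degrees(np.arctan2(e[1],e[0])),np.round(np.linalg.norm(w[0]-w[1]),4),np.round(np.linalg.norm(w[0]-w[2]),4))
m=((g.sum(2)<330)&(g[:,:,0]<145)).astype(np.uint8)
n,l,s,c=cv2.connectedComponentsWithStats(m)
for i in range(1,n):
    if s[i,4]>400 and 180<c[i][0]<470 and 160<c[i][1]<300:
        rr=cv2.minAreaRect(np.argwhere(l==i)[:,::-1].astype(np.float32))
        print(s[i],np.round(c[i],1),np.round(ray(f,c[i],.008),4),np.round(ray(f,rr[0],.008),4),rr)
S=lambda u,v:(384+(u+.5)/5-.5,168+(v+.5)/5-.5)
print("disc",ray(f,S(235,101),.082))
q=[S(36,70),S(352,50),S(360,172),S(44,193)]
w=ray(f,q,.02);print("foot",w.mean(0),w)
print("tin",ray(f,(321.5,189),.034))
E
```

```text
oval [ 0.4458 -0.2439] long/dir axis deg 78.6 0.0708 0.0411
foot [ 0.4502 -0.0113] long/dir axis deg 104.4 0.1276 0.0427
square [0.4584 0.2326] long/dir axis deg 84.9 0.0397 0.0392
[306 175  32  33 481] [321.  191.9] [[0.6429 0.0098]] [[0.6462 0.0092]] ((321.25, 190.75001525878906), (31.11269760131836, 31.819805145263672), 45.0)
[390 176  66  31 620] [418.1 195.2] [[ 0.632 -0.251]] [[ 0.6443 -0.2628]] ((422.37835693359375, 190.67478942871094), (28.27057647705078, 63.7252082824707), 86.18592071533203)
[212 181  31  31 749] [226.7 195.8] [[0.6344 0.2613]] [[0.6339 0.2606]] ((227.0, 196.0), (30.0, 30.0), 90.0)
[ 292  239   77   50 2417] [330.2 263.6] [[ 0.4511 -0.0123]] [[ 0.4509 -0.012 ]] ((330.120361328125, 263.7012634277344), (33.753807067871094, 72.27436065673828), 75.0685806274414)
[ 219  244   36   36 1105] [236.1 261.4] [[0.4597 0.2358]] [[0.4594 0.2354]] ((236.21035766601562, 261.4758605957031), (33.8825569152832, 32.969058990478516), 4.763641834259033)
[ 392  246   55   38 1612] [419.3 264.4] [[ 0.4466 -0.2487]] [[ 0.4465 -0.2485]] ((419.2115478515625, 264.44232177734375), (55.10863494873047, 33.339744567871094), 11.309932708740234)
disc [[ 0.63785814 -0.26476016]]
foot [ 0.63901326 -0.2619353 ] [[ 0.66717902 -0.1759639 ]
 [ 0.67680471 -0.34558813]
 [ 0.61098238 -0.3475457 ]
 [ 0.60108691 -0.17864348]]
tin [[0.64595085 0.00916679]]
```

View pics/d.png

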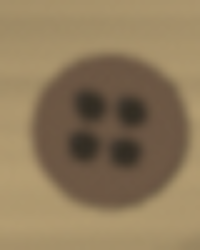

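```bash
python3 -c "
from h import *
go(.638,-.264,.2,3)"
```

```text
t 0.1 pos [236.8 578.  222. ] ori [-179.9   -0.   157.7] gap 91.8 | spin 1.130 | travel x -861.9 y 356.6 z 22.0
```

The disc board shows four points, centred at crop (110,131). Now moving to above the stack.

```bash
python3 -m handwheel '[{"hand":91.5,"travel":[0,0,0],"spin":0.141},{"hand":91.5,"travel":[0,0,0],"spin":0.141},{"hand":91.5,"travel":[0,0,0],"spin":0.141},{"hand":91.5,"travel":[0,0,0],"spin":0.141},{"hand":91.5,"travel":[0,0,0],"spin":0.141},{"hand":91.5,"travel":[0,0,0],"spin":0.141},{"hand":91.5,"travel":[0,0,0],"spin":0.141},{"hand":91.5,"travel":[0,0,0],"spin":0.141},{"hand":91.5,"travel":[-40,16.5,1],"spin":0},{"hand":91.5,"travel":[-40,16.5,1],"spin":0},{"hand":91.5,"travel":[-40,16.5,1],"spin":0},{"hand":91.5,"travel":[-40,16.5,1],"spin":0},{"hand":91.5,"travel":[-40,16.5,1],"spin":0},{"hand":91.5,"travel":[-40,16.5,1],"spin":0},{"hand":91.5,"travel":[-40,16.5,1],"spin":0},{"hand":91.5,"travel":[-40,16.5,1],"spin":0},{"hand":91.5,"travel":[-40,16.5,1],"spin":0},{"hand":91.5,"travel":[-40,16.5,1],"spin":0}]' 20; python3 -c "
from h import *
go(.638,-.264,.2,3)"
```

```text
t: 1.95
position: [0.4237, 0.1862, 0.2126]
orientation: [180.0, -0.0, 93.1]
contact_force: [1.5, 1.3, 0.7]
finger_gap: 0.994
grip_force: 0.0
t 1.9 pos [423.7 186.2 212.6] ori [180.   -0.   93.1] gap 91.5 | spin 0.002 | travel x -460.8 y 190.5 z 12.6
```

```bash
python3 -m handwheel '[{"hand":91.5,"travel":[-40,16.5,1],"spin":0},{"hand":91.5,"travel":[-40,16.5,1],"spin":0},{"hand":91.5,"travel":[-40,16.5,1],"spin":0},{"hand":91.5,"travel":[-40,16.5,1],"spin":0},{"hand":91.5,"travel":[-40,16.5,1],"spin":0},{"hand":91.5,"travel":[-40,16.5,1],"spin":0},{"hand":91.5,"travel":[-40,16.5,1],"spin":0},{"hand":91.5,"travel":[-40,16.5,1],"spin":0},{"hand":91.5,"travel":[-40,16.5,1],"spin":0},{"hand":91.5,"travel":[-40,16.5,1],"spin":0},{"hand":91.5,"travel":[-40,16.5,1],"spin":0},{"hand":91.5,"travel":[-22,9,1],"spin":0},{"hand":91.5,"travel":[0,0,0],"spin":0},{"hand":91.5,"travel":[0,0,0],"spin":0}]'; python3 -c "
from h import *
go(.638,-.264,.2,3)
f=optics.grab_frame('wrist');cv2.imwrite('pics/w1.png',f['img'][:,:,::-1])
import pickle;pickle.dump(f,open('w1.pkl','wb'));print(-np.array(f['R']).T@f['t'],f['R'])"
```

```text
t: 3.35
position: [0.6379, -0.2631, 0.1998]
orientation: [-179.9, -0.1, 93.0]
contact_force: [1.0, -0.5, -0.5]
finger_gap: 0.994
grip_force: 0.0
t 3.4 pos [ 637.9 -263.1  199.8] ori [-1.799e+02 -1.000e-01  9.300e+01] gap 91.4 | spin 0.001 | travel x -0.9 y 0.1 z -0.2
[ 0.6346979  -0.1967685   0.36172756] [[ 9.98559901e-01  5.36476961e-02  2.21362808e-04]
 [ 5.20769872e-02 -9.70298622e-01  2.36238377e-01]
 [ 1.28884327e-02 -2.35886642e-01 -9.71695107e-01]]
```

View pics/w1.png

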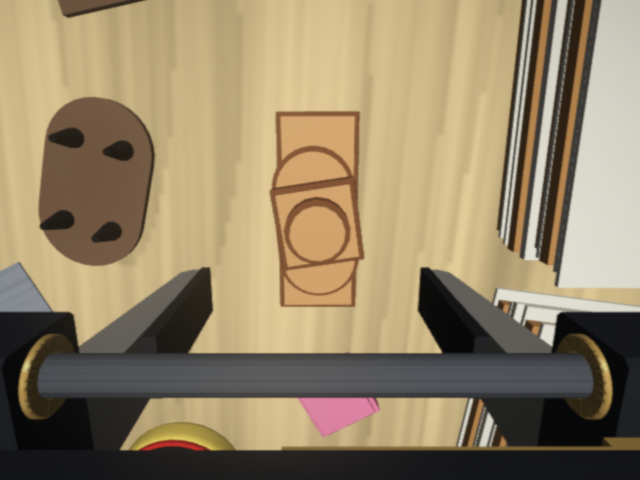

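Wrist view: disc centre about (317,231); square corners (271,190), (353,177), (363,257), (286,269); long part spans (276–359, 112–306); oval stand centre about (97,181).

```bash
python3 - <<'E'
from h import *
import pickle
f=pickle.load(open('w1.pkl','rb'))
print("disc",ray(f,[(317.5,231)],.077), "r check",ray(f,[(285,231),(350,231),(317,197),(317,265)],.077))
w=ray(f,[(271,190),(353,177),(363,257),(286,269)],.057);e=w[0]+w[1]-w[2]-w[3];print("sq",w.mean(0),np.degrees(np.arctan2(e[1],e[0])))
w=ray(f,[(276,112),(359,112),(356,306),(281,306)],.017);e=w[0]+w[1]-w[2]-w[3];print("foot",w.mean(0),np.degrees(np.arctan2(e[1],e[0])),w)
g=f["img"].astype(int);m=((g.sum(2)<330)).astype(np.uint8);m[:,200:]=0;m[268:]=0;m[:60]=0
n,l,s,c=cv2.connectedComponentsWithStats(m)
i=1+s[1:,4].argmax();rr=cv2.minAreaRect(ray(f,np.argwhere(l==i)[:,::-1],.008).astype(np.float32));print("oval stand",rr,s[i])
E
```

```text
disc [[ 0.64019436 -0.2631747 ]] r check [[ 0.61704206 -0.26441735]
 [ 0.6633475  -0.261932  ]
 [ 0.63849849 -0.23881199]
 [ 0.64123287 -0.28857718]]
sq [ 0.64085806 -0.26250921] 101.9327350712925
foot [ 0.64100515 -0.26266966] 93.46934485272524 [[ 0.60247611 -0.1805038 ]
 [ 0.6693536  -0.17691003]
 [ 0.67994236 -0.34481726]
 [ 0.61224852 -0.34844757]]
oval stand ((0.4480258524417877, -0.248955637216568), (0.14635886251926422, 0.09207034856081009), 78.59762573242188) [   39    97   116   168 15792]
```

```bash
python3 -m handwheel '[{"hand":75,"travel":[0,1.2,20],"spin":0},{"hand":75,"travel":[0,0,25],"spin":0},{"hand":70,"travel":[0,0,25],"spin":0},{"hand":70,"travel":[0,0,25],"spin":0},{"hand":70,"travel":[0,0,20],"spin":0},{"hand":70,"travel":[0,0,12],"spin":0},{"hand":70,"travel":[0,0,0],"spin":0},{"hand":44,"travel":[0,0,0],"spin":0},{"hand":44,"travel":[0,0,0],"spin":0},{"hand":44,"travel":[0,0,0],"spin":0},{"hand":44,"travel":[0,0,0],"spin":0},{"hand":44,"travel":[0,0,0],"spin":0}]' 15
```

```text
t: 4.6
position: [0.6403, -0.2634, 0.0748]
orientation: [179.9, 0.0, 93.1]
contact_force: [-1.1, 0.6, 6.0]
finger_gap: 0.514
grip_force: 15.0
```

```bash
python3 -c "
from h import *
go(.635,.261,.12,3)"
```

```text
t 4.6 pos [ 640.3 -263.4   74.8] ori [179.9   0.   93.1] gap 47.3 | spin 0.002 | travel x 523.9 y 22.1 z -45.2
```

```bash
python3 -m handwheel '[{"hand":44,"travel":[0,0,-5],"spin":0},{"hand":44,"travel":[0,0,-10],"spin":0},{"hand":44,"travel":[0,0,-20],"spin":0},{"hand":44,"travel":[0,0,-30],"spin":0},{"hand":44,"travel":[0,0,-15],"spin":0},{"hand":44,"travel":[0,0,0],"spin":0}]'; python3 -c "
from h import *
go(.635,.261,.12,3)
f=optics.grab_frame('wrist');cv2.imwrite('pics/w2.png',f['img'][:,:,::-1])"
```

```text
t: 5.2
position: [0.6412, -0.2638, 0.1566]
orientation: [179.8, 0.1, 93.1]
contact_force: [0.4, -1.0, -0.3]
finger_gap: 0.514
grip_force: 15.0
t 5.2 pos [ 641.2 -263.8  156.6] ori [1.798e+02 1.000e-01 9.310e+01] gap 47.3 | spin 0.002 | travel x 524.4 y 21.3 z 36.6
```

View pics/w2.png

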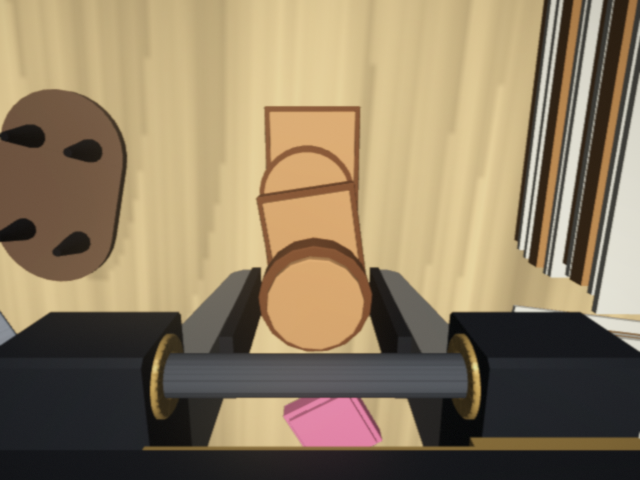

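Disc held level at (316,296), the rest of the stack undisturbed.

```bash
python3 -m handwheel '[{"hand":44,"travel":[40,1.6,0],"spin":0},{"hand":44,"travel":[40,1.6,0],"spin":0},{"hand":44,"travel":[40,1.6,0],"spin":0},{"hand":44,"travel":[40,1.6,0],"spin":0},{"hand":44,"travel":[40,1.6,0],"spin":0},{"hand":44,"travel":[40,1.6,0],"spin":0},{"hand":44,"travel":[40,1.6,0],"spin":0},{"hand":44,"travel":[40,1.6,0],"spin":0},{"hand":44,"travel":[40,1.6,0],"spin":0},{"hand":44,"travel":[40,1.6,0],"spin":0},{"hand":44,"travel":[40,1.6,0],"spin":0},{"hand":44,"travel":[40,1.6,0],"spin":0},{"hand":44,"travel":[10,1.6,0],"spin":0},{"hand":44,"travel":[0,0,0],"spin":0},{"hand":44,"travel":[0,0,0],"spin":0}]'; python3 -c "
from h import *
go(.635,.261,.12,3)
f=optics.grab_frame('wrist');cv2.imwrite('pics/w3.png',f['img'][:,:,::-1])
import pickle;pickle.dump(f,open('w3.pkl','wb'))"
```

```text
t: 6.75
position: [0.6334, 0.2262, 0.1525]
orientation: [-179.9, 0.1, 93.1]
contact_force: [-0.7, -0.6, -0.1]
finger_gap: 0.513
grip_force: 15.0
t 6.8 pos [633.4 226.2 152.5] ori [-1.799e+02  1.000e-01  9.310e+01] gap 47.2 | spin 0.002 | travel x 34.7 y 3.4 z 32.5
```

View pics/w3.png

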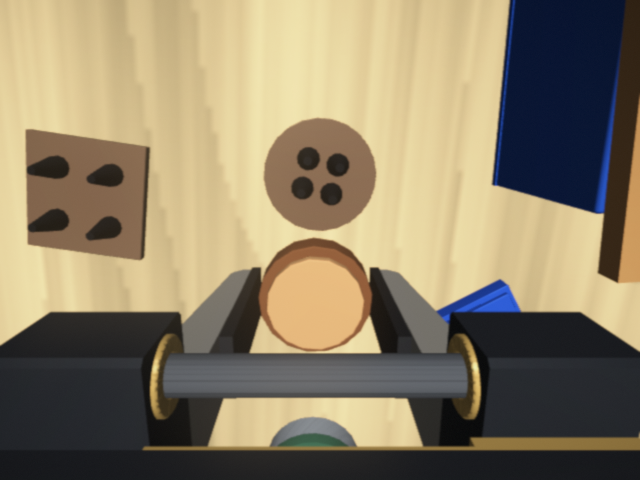

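Disc stand centre about (320,174); square board corners (26,129), (149,147), (143,259), (27,244).

```bash
python3 - <<'E'
from h import *
import pickle
f=pickle.load(open('w3.pkl','rb'))
w=ray(f,[(320,174),(264,174),(376,174),(320,118),(320,230)],.008);print(w,w[1:].mean(0))
p=ray(f,[(308.5,158.5),(338,165),(302,188),(331.5,194)],.037);print(p.mean(0),np.linalg.norm(p[0]-p[1]))
w=ray(f,[(26,129),(149,147),(143,259),(27,244)],.008);e=w[0]+w[1]-w[2]-w[3];print("sqst",w.mean(0),np.degrees(np.arctan2(e[1],e[0])),np.linalg.norm(w[0]-w[1]))
# held disc in view
print("held disc top edge", ray(f,[(316,304)],.152))
go(*w.mean(0),.2,3)
E
```

```text
[[0.63548061 0.26432583]
 [0.5939642  0.26204908]
 [0.67699445 0.26660244]
 [0.63317149 0.30427796]
 [0.637944   0.22170447]] [0.63551853 0.26365849]
[0.63507522 0.26535587] 0.02016941901882331
sqst [0.46103223 0.23778472] 84.3257079754931 0.08872409637483065
held disc top edge [[0.63446213 0.22280849]]
t 6.8 pos [633.6 225.7 152.8] ori [-1.799e+02  1.000e-01  9.310e+01] gap 47.6 | spin 0.001 | travel x 21.1 y -171.7 z -47.2
```

```bash
python3 -m handwheel '[{"hand":44,"travel":[20,2,0],"spin":0},{"hand":44,"travel":[17.5,1.8,20],"spin":0},{"hand":44,"travel":[0,0,25],"spin":0},{"hand":44,"travel":[0,0,25],"spin":0},{"hand":44,"travel":[0,0,20],"spin":0},{"hand":44,"travel":[0,0,7],"spin":0},{"hand":44,"travel":[0,0,2],"spin":0},{"hand":44,"travel":[0,0,1],"spin":0},{"hand":44,"travel":[0,0,1],"spin":0},{"hand":44,"travel":[0,0,0],"spin":0}]'
```

```text
t: 7.8
position: [0.6363, 0.2651, 0.0536]
orientation: [179.9, -0.0, 93.1]
contact_force: [0.1, -0.3, -0.7]
finger_gap: 0.515
grip_force: 15.0
```

```bash
python3 -m handwheel '[{"hand":44,"travel":[0,0,1],"spin":0},{"hand":44,"travel":[0,0,0],"spin":0},{"hand":44,"travel":[0,0,0],"spin":0}]';python3 -m handwheel '[{"hand":44,"travel":[0,0,1],"spin":0},{"hand":44,"travel":[0,0,0],"spin":0},{"hand":44,"travel":[0,0,0],"spin":0}]'
```

```text
t: 8.1
position: [0.6358, 0.265, 0.0518]
orientation: [180.0, -0.0, 93.1]
contact_force: [-0.6, -0.5, 0.1]
finger_gap: 0.514
grip_force: 15.0
t: 8.4
position: [0.6359, 0.265, 0.0508]
orientation: [180.0, -0.0, 93.1]
contact_force: [-0.9, -0.7, 3.5]
finger_gap: 0.514
grip_force: 15.0
```

```bash
python3 -m handwheel '[{"hand":55,"travel":[0,0,0],"spin":0},{"hand":65,"travel":[0,0,0],"spin":0},{"hand":80,"travel":[0,0,0],"spin":0},{"hand":91.5,"travel":[0,0,0],"spin":0},{"hand":91.5,"travel":[0,0,-10],"spin":0},{"hand":91.5,"travel":[0,0,-20],"spin":0},{"hand":91.5,"travel":[0,0,-30],"spin":0},{"hand":91.5,"travel":[0,0,-40],"spin":0},{"hand":91.5,"travel":[-20,0,-20],"spin":0},{"hand":91.5,"travel":[-20,0,0],"spin":0},{"hand":91.5,"travel":[0,0,0],"spin":0}]'; python3 -c "
from h import *
f=optics.grab_frame('wrist');cv2.imwrite('pics/w4.png',f['img'][:,:,::-1])
go(.6408,-.2628,.17,11.9)
print(ray(f,[(0,0)],.05))
import pickle;pickle.dump(f,open('w4.pkl','wb'))"
```

```text
t: 9.5
position: [0.6377, 0.2215, 0.1704]
orientation: [-180.0, 0.1, 93.0]
contact_force: [-0.6, -0.6, -0.7]
finger_gap: 0.996
grip_force: 0.0
t 9.6 pos [637.3 222.6 169.5] ori [-179.9    0.    93. ] gap 91.7 | spin -0.156 | travel x -475.6 y -96.6 z -0.5
[[0.43520865 0.3587344 ]]
```

View pics/w4.png

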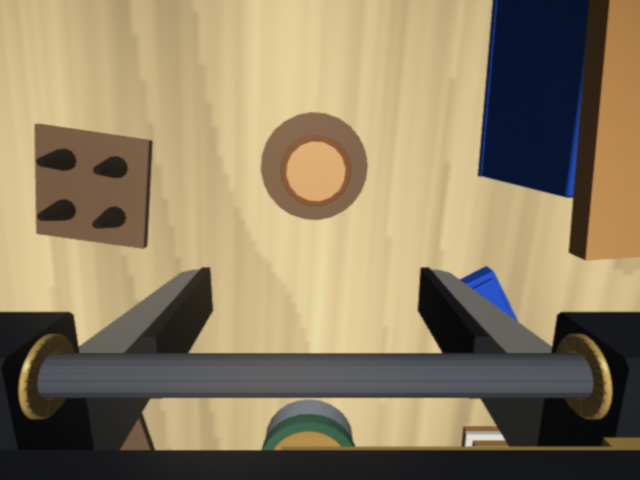

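Disc centre (316,170) sits on its board, whose centre is (314,166). Next, the square.

```bash
python3 -c "
from h import *
import pickle
f=pickle.load(open('w4.pkl','rb'));print(ray(f,[(314,166)],.008),ray(f,[(316,170.5)],.053))
w=ray(f,[(35,124),(152,140),(146,248),(37,234)],.008);e=w[0]+w[1]-w[2]-w[3];print('sqst',w.mean(0),np.degrees(np.arctan2(e[1],e[0])))
"
python3 -m handwheel '[{"hand":91.5,"travel":[0,0,0],"spin":-0.078},{"hand":91.5,"travel":[0,0,0],"spin":-0.078},{"hand":91.5,"travel":[-39.5,-8,0],"spin":0},{"hand":91.5,"travel":[-39.5,-8,0],"spin":0},{"hand":91.5,"travel":[-39.5,-8,0],"spin":0},{"hand":91.5,"travel":[-39.5,-8,0],"spin":0},{"hand":91.5,"travel":[-39.5,-8,0],"spin":0},{"hand":91.5,"travel":[-39.5,-8,0],"spin":0},{"hand":91.5,"travel":[-39.5,-8,0],"spin":0},{"hand":91.5,"travel":[-39.5,-8,0],"spin":0},{"hand":91.5,"travel":[-39.5,-8,0],"spin":0},{"hand":91.5,"travel":[-39.5,-8,0],"spin":0},{"hand":91.5,"travel":[-39.5,-8,0],"spin":0},{"hand":91.5,"travel":[-39.5,-8,0],"spin":0},{"hand":91.5,"travel":[0,0,0],"spin":0},{"hand":91.5,"travel":[0,0,0],"spin":0}]'
python3 -c "
from h import *
go(.6408,-.2628,.17,11.9)
f=optics.grab_frame('wrist');cv2.imwrite('pics/w5.png',f['img'][:,:,::-1])
import pickle;pickle.dump(f,open('w5.pkl','wb'))"
```

```text
[[0.63540353 0.26398255]] [[0.63677704 0.26441522]]
sqst [0.46131999 0.23738134] 84.61404304323139
t: 11.15
position: [0.6416, -0.2591, 0.1686]
orientation: [-179.9, -0.1, 101.9]
contact_force: [0.2, 0.6, -0.2]
finger_gap: 0.999
grip_force: 0.0
t 11.2 pos [ 641.6 -259.1  168.6] ori [-1.799e+02 -1.000e-01  1.019e+02] gap 91.9 | spin 0.000 | travel x -3.5 y -1.6 z -1.4
```

View pics/w5.png

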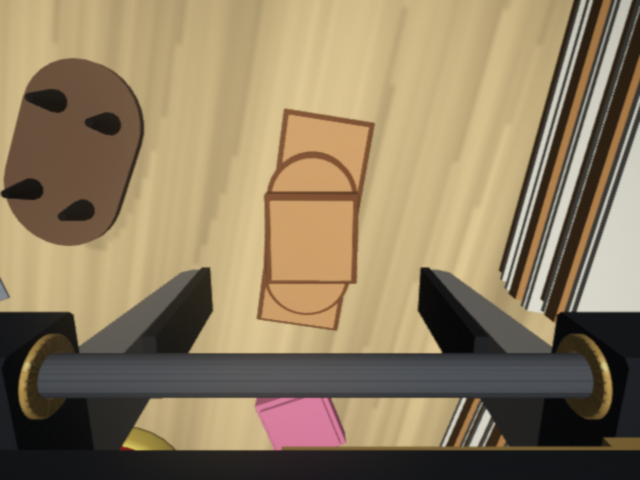

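Square corners (265,194), (358,193), (355,283), (269,282), parallel to the tool. Long part corners (285,110), (374,124), (337,330), (258,318). Oval ends at (312,152) and (306,315).

```bash
python3 -c "
from h import *
import pickle
f=pickle.load(open('w5.pkl','rb'))
for n,q,z in (('sq',[(265,194),(358,193),(355,283),(269,282)],.057),('foot',[(285,110),(374,124),(337,330),(258,318)],.017)):
  w=ray(f,q,z);e=w[0]+w[1]-w[2]-w[3];c=w.mean(0);print(n,c,np.degrees(np.arctan2(e[1],e[0])))
  if n=='sq': go(*c,.053,11.9)
print('oval ends',ray(f,[(312,152),(306,315)],.037))
"
```

```text
sq [ 0.64056329 -0.2626373 ] 102.16682430785666
t 11.2 pos [ 641.9 -258.1  168.9] ori [-1.799e+02 -1.000e-01  1.020e+02] gap 91.8 | spin 0.001 | travel x -4.2 y -2.3 z 115.9
foot [ 0.64098922 -0.26271776] 93.28088198740672
oval ends [[ 0.62865164 -0.20576505]
 [ 0.64950657 -0.3278032 ]]
```

```bash
python3 -m handwheel '[{"hand":91.5,"travel":[-4,-2,15],"spin":0},{"hand":91.5,"travel":[0,0,25],"spin":0},{"hand":91.5,"travel":[0,0,25],"spin":0},{"hand":91.5,"travel":[0,0,25],"spin":0},{"hand":91.5,"travel":[0,0,15],"spin":0},{"hand":91.5,"travel":[0,0,8],"spin":0},{"hand":91.5,"travel":[0,0,0],"spin":0},{"hand":91.5,"travel":[0,0,0],"spin":0}]' 15;python3 -m handwheel '[{"hand":60,"travel":[0,0,0],"spin":0},{"hand":60,"travel":[0,0,0],"spin":0},{"hand":60,"travel":[0,0,0],"spin":0},{"hand":60,"travel":[0,0,0],"spin":0},{"hand":60,"travel":[0,0,0],"spin":0}]'
```

```text
t: 12.0
position: [0.6422, -0.263, 0.0583]
orientation: [180.0, 0.0, 102.1]
contact_force: [-0.2, 0.3, 0.7]
finger_gap: 0.997
grip_force: 0.0
t: 12.5
position: [0.6419, -0.2631, 0.0581]
orientation: [180.0, 0.0, 102.0]
contact_force: [-1.1, 0.6, 4.0]
finger_gap: 0.695
grip_force: 15.0
```

```bash
python3 -m handwheel '[{"hand":60,"travel":[0,0,-4],"spin":0},{"hand":60,"travel":[0,0,-8],"spin":0},{"hand":60,"travel":[0,0,-20],"spin":0},{"hand":60,"travel":[0,0,-30],"spin":0},{"hand":60,"travel":[0,0,-38],"spin":0},{"hand":60,"travel":[0,0,0],"spin":0}]'; python3 -c "
from h import *
go(.641,.2365,.158,-5.3)
f=optics.grab_frame('wrist');cv2.imwrite('pics/w6.png',f['img'][:,:,::-1])
go(.461,.2375,.158,-5.4)"
```

```text
t: 13.1
position: [0.6448, -0.2642, 0.1639]
orientation: [179.6, 0.3, 102.0]
contact_force: [0.4, 0.5, -0.2]
finger_gap: 0.696
grip_force: 15.0
t 13.1 pos [ 644.8 -264.2  163.9] ori [179.6   0.3 102. ] gap 64.0 | spin 0.302 | travel x 498.2 y -50.0 z 5.9
t 13.2 pos [ 643.5 -263.7  161.2] ori [179.7   0.2 102. ] gap 64.0 | spin 0.304 | travel x 481.8 y -228.9 z 3.2
```

View pics/w6.png

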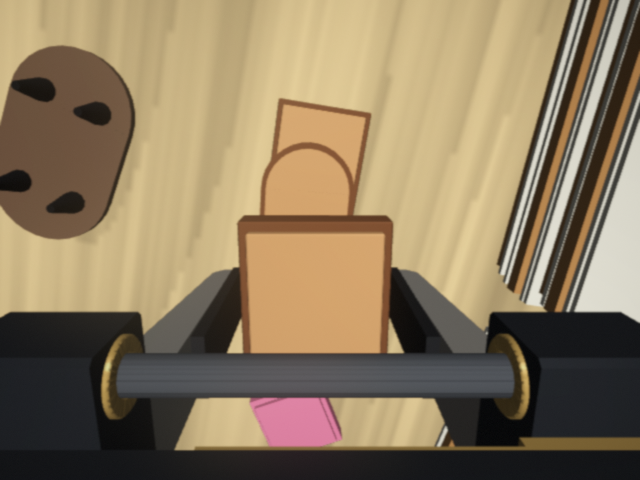

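Square held level at (316,290).

```bash
python3 -m handwheel '[{"hand":60,"travel":[0,0,0],"spin":0.101},{"hand":60,"travel":[0,0,0],"spin":0.101},{"hand":60,"travel":[0,0,0],"spin":0.102},{"hand":60,"travel":[37,-17.5,0],"spin":0},{"hand":60,"travel":[37,-17.5,0],"spin":0},{"hand":60,"travel":[37,-17.5,0],"spin":0},{"hand":60,"travel":[37,-17.5,0],"spin":0},{"hand":60,"travel":[37,-17.5,0],"spin":0},{"hand":60,"travel":[37,-17.5,0],"spin":0},{"hand":60,"travel":[37,-17.5,0],"spin":0},{"hand":60,"travel":[37,-17.5,0],"spin":0},{"hand":60,"travel":[37,-17.5,0],"spin":0},{"hand":60,"travel":[37,-17.5,0],"spin":0},{"hand":60,"travel":[37,-17.5,0],"spin":0},{"hand":60,"travel":[37,-17.5,0],"spin":0},{"hand":60,"travel":[37,-17.5,0],"spin":0},{"hand":60,"travel":[0,0,0],"spin":0},{"hand":60,"travel":[0,0,0],"spin":0}]'; python3 -c "
from h import *
go(.461,.2375,.056,-5.4)"
```

```text
t: 14.95
position: [0.4594, 0.2376, 0.1569]
orientation: [-179.9, 0.1, 84.8]
contact_force: [-0.0, 0.3, -0.9]
finger_gap: 0.691
grip_force: 15.0
t 14.9 pos [459.4 237.6 156.9] ori [-1.799e+02  1.000e-01  8.480e+01] gap 63.6 | spin 0.003 | travel x 0.0 y 1.6 z 100.9
```

```bash
python3 -m handwheel '[{"hand":60,"travel":[0,1.5,20],"spin":0},{"hand":60,"travel":[0,0,25],"spin":0},{"hand":60,"travel":[0,0,25],"spin":0},{"hand":60,"travel":[0,0,20],"spin":0},{"hand":60,"travel":[0,0,8],"spin":0},{"hand":60,"travel":[0,0,2],"spin":0},{"hand":60,"travel":[0,0,0],"spin":0},{"hand":60,"travel":[0,0,0],"spin":0}]';python3 -m handwheel '[{"hand":60,"travel":[0,0,1],"spin":0},{"hand":60,"travel":[0,0,0],"spin":0},{"hand":60,"travel":[0,0,0],"spin":0}]';python3 -m handwheel '[{"hand":60,"travel":[0,0,1],"spin":0},{"hand":60,"travel":[0,0,0],"spin":0},{"hand":60,"travel":[0,0,0],"spin":0}]'
```

```text
t: 15.75
position: [0.4625, 0.2372, 0.0584]
orientation: [179.9, -0.0, 84.6]
contact_force: [0.6, -0.2, 0.3]
finger_gap: 0.692
grip_force: 15.0
t: 16.05
position: [0.462, 0.2373, 0.0569]
orientation: [180.0, -0.0, 84.6]
contact_force: [0.2, -0.4, -0.5]
finger_gap: 0.692
grip_force: 15.0
t: 16.35
position: [0.4618, 0.2371, 0.0555]
orientation: [-180.0, 0.0, 84.6]
contact_force: [-0.2, 0.8, 0.2]
finger_gap: 0.69
grip_force: 15.0
```

```bash
python3 -m handwheel '[{"hand":60,"travel":[0,0,1],"spin":0},{"hand":60,"travel":[0,0,0],"spin":0},{"hand":60,"travel":[0,0,0],"spin":0}]';python3 -m handwheel '[{"hand":60,"travel":[0,0,1],"spin":0},{"hand":60,"travel":[0,0,0],"spin":0},{"hand":60,"travel":[0,0,0],"spin":0}]'
```

```text
t: 16.65
position: [0.4618, 0.2372, 0.0545]
orientation: [-180.0, 0.0, 84.6]
contact_force: [0.1, -0.1, 0.9]
finger_gap: 0.696
grip_force: 15.0
t: 16.95
position: [0.4619, 0.2372, 0.054]
orientation: [180.0, -0.0, 84.6]
contact_force: [-1.1, -0.4, 5.2]
finger_gap: 0.689
grip_force: 15.0
```

```bash
python3 -m handwheel '[{"hand":70,"travel":[0,0,0],"spin":0},{"hand":80,"travel":[0,0,0],"spin":0},{"hand":91.5,"travel":[0,0,0],"spin":0},{"hand":91.5,"travel":[0,0,0],"spin":0},{"hand":91.5,"travel":[0,0,-10],"spin":0},{"hand":91.5,"travel":[0,0,-25],"spin":0},{"hand":91.5,"travel":[0,0,-40],"spin":0},{"hand":91.5,"travel":[0,0,-40],"spin":0},{"hand":91.5,"travel":[-30,0,0],"spin":0},{"hand":91.5,"travel":[-30,0,0],"spin":0},{"hand":91.5,"travel":[0,0,0],"spin":0},{"hand":91.5,"travel":[0,0,0],"spin":0}]'; cat >> h.py <<'E'
def seg(f,c,z,tol=25,box=None):
    """region of similar colour around pixel c -> minAreaRect in world at height z"""
    im=cv2.GaussianBlur(f["img"],(3,3),0).copy(); m=np.zeros((482,642),np.uint8)
    cv2.floodFill(im,m,tuple(int(v) for v in c),(0,0,0),(tol,)*3,(tol,)*3,4|cv2.FLOODFILL_FIXED_RANGE|cv2.FLOODFILL_MASK_ONLY|(1<<8))
    p=np.argwhere(m[1:-1,1:-1])[:,::-1]
    return cv2.minAreaRect(ray(f,p,z).astype(np.float32)),p.min(0),p.max(0)
E
python3 -c "
from h import *
f=optics.grab_frame('wrist');cv2.imwrite('pics/w7.png',f['img'][:,:,::-1])
import pickle;pickle.dump(f,open('w7.pkl','wb'))
print(seg(f,proj(f,[.461,.2375,.058])[0],.058+.000))
print(seg(f,proj(f,[.461-.041,.2375,.008])[0],.008))
go(.640,-.2645,.15,9)"
```

```text
t: 18.15
position: [0.4564, 0.1772, 0.1693]
orientation: [180.0, -0.0, 84.5]
contact_force: [0.4, 0.3, 0.3]
finger_gap: 0.999
grip_force: 0.0
(((0.4624362587928772, 0.23800592124462128), (0.053986094892024994, 0.05449727550148964), 84.57264709472656), array([272, 100]), array([356, 185]))
(((0.45938336849212646, 0.2374066859483719), (0.08635842800140381, 0.08723477274179459), 84.57708740234375), array([252,  84]), array([368, 199]))
t 18.2 pos [456.5 177.8 169.1] ori [180.   -0.   84.6] gap 91.2 | spin -0.252 | travel x -465.5 y 112.0 z 19.1
```

Square within 3 mm and aligned. Back to the stack for the oval.

```bash
python3 -m handwheel '[{"hand":91.5,"travel":[0,0,0],"spin":-0.126},{"hand":91.5,"travel":[0,0,0],"spin":-0.126},{"hand":91.5,"travel":[-37.5,9,0],"spin":0},{"hand":91.5,"travel":[-37.5,9,0],"spin":0},{"hand":91.5,"travel":[-37.5,9,0],"spin":0},{"hand":91.5,"travel":[-37.5,9,0],"spin":0},{"hand":91.5,"travel":[-37.5,9,0],"spin":0},{"hand":91.5,"travel":[-37.5,9,0],"spin":0},{"hand":91.5,"travel":[-37.5,9,0],"spin":0},{"hand":91.5,"travel":[-37.5,9,0],"spin":0},{"hand":91.5,"travel":[-37.5,9,0],"spin":0},{"hand":91.5,"travel":[-37.5,9,0],"spin":0},{"hand":91.5,"travel":[-37.5,9,0],"spin":0},{"hand":91.5,"travel":[-37.5,9,0],"spin":0},{"hand":91.5,"travel":[0,0,0],"spin":0},{"hand":91.5,"travel":[0,0,0],"spin":0}]'; python3 -c "
from h import *
f=optics.grab_frame('wrist');cv2.imwrite('pics/w8.png',cv2.resize(f['img'][70:350,220:440,::-1],None,fx=2,fy=2))
import pickle;pickle.dump(f,open('w8.pkl','wb'))
print(seg(f,proj(f,[.64,-.2645,.042])[0],.042))
go(.640,-.2645,.033,9)"
```

```text
t: 19.8
position: [0.6339, -0.2496, 0.1678]
orientation: [-180.0, -0.1, 99.0]
contact_force: [-0.2, 0.7, -0.3]
finger_gap: 0.998
grip_force: 0.0
(((0.6393284797668457, -0.26633119583129883), (0.056738730520009995, 0.11465581506490707), 7.863544464111328), array([279, 174]), array([358, 325]))
t 19.9 pos [ 633.6 -248.8  167.9] ori [-1.799e+02 -1.000e-01  9.910e+01] gap 91.5 | spin 0.001 | travel x -16.5 y 3.9 z 134.9
```

View pics/w8.png

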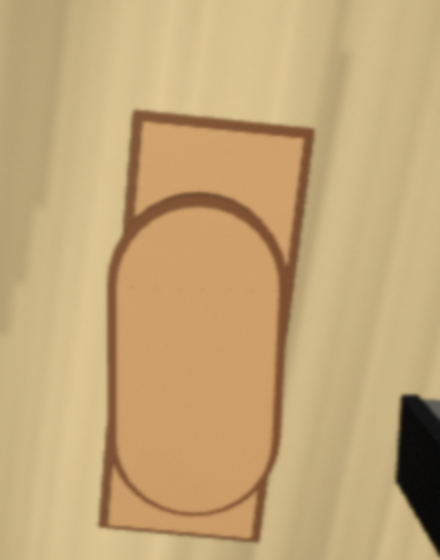

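Oval lies cleanly on the long part at crop centre (195,355); tool spin needed is about 0.02.

```bash
python3 -m handwheel '[{"hand":91.5,"travel":[0,0,0],"spin":0.02},{"hand":91.5,"travel":[-17.7,3.1,15],"spin":0},{"hand":91.5,"travel":[0,0,25],"spin":0},{"hand":91.5,"travel":[0,0,30],"spin":0},{"hand":91.5,"travel":[0,0,30],"spin":0},{"hand":91.5,"travel":[0,0,20],"spin":0},{"hand":91.5,"travel":[0,0,10],"spin":0},{"hand":91.5,"travel":[0,0,1],"spin":0},{"hand":91.5,"travel":[0,0,0],"spin":0},{"hand":91.5,"travel":[0,0,0],"spin":0}]' 20;python3 -m handwheel '[{"hand":62,"travel":[0,0,0],"spin":0},{"hand":62,"travel":[0,0,0],"spin":0},{"hand":62,"travel":[0,0,0],"spin":0},{"hand":62,"travel":[0,0,0],"spin":0},{"hand":62,"travel":[0,0,0],"spin":0}]'
```

```text
t: 20.85
position: [0.6401, -0.2672, 0.0391]
orientation: [179.9, 0.1, 97.9]
contact_force: [-0.7, -1.1, 0.5]
finger_gap: 0.998
grip_force: 0.0
t: 21.35
position: [0.6393, -0.2672, 0.0379]
orientation: [180.0, 0.0, 97.9]
contact_force: [-1.2, 1.1, 3.3]
finger_gap: 0.714
grip_force: 20.0
```

```bash
python3 -m handwheel '[{"hand":62,"travel":[0,0,-4],"spin":0},{"hand":62,"travel":[0,0,-8],"spin":0},{"hand":62,"travel":[0,0,-20],"spin":0},{"hand":62,"travel":[0,0,-30],"spin":0},{"hand":62,"travel":[0,0,-30],"spin":0},{"hand":62,"travel":[0,0,-18],"spin":0},{"hand":62,"travel":[0,0,0],"spin":0},{"hand":62,"travel":[0,0,0],"spin":0}]'; python3 -c "
from h import *
f=optics.grab_frame('wrist')
print(seg(f,proj(f,[.64,-.21,.154])[0],.154))
g=f['img'].astype(int)
q=proj(f,[.4475,-.2488+.0,.008])[0];print(q);q and 0 if 0 else None
print(seg(f,proj(f,[.4475,-.2488,.008])[0],.008) if 0<q[0]<640 else 'out')
go(.4478,-.2488,.056,-11.4)"
```

```text
t: 22.15
position: [0.639, -0.267, 0.1475]
orientation: [180.0, 0.0, 97.9]
contact_force: [-0.3, -0.5, -1.2]
finger_gap: 0.714
grip_force: 20.0
(((0.6368764042854309, -0.2487519383430481), (0.0566396601498127, 0.08004586398601532), 7.886910438537598), array([243, 157]), array([387, 351]))
[ 56.283174   165.72210707]
(((0.4513680040836334, -0.24908682703971863), (0.14533205330371857, 0.0880902037024498), 87.61929321289062), array([ 0, 61]), array([125, 259]))
t 22.2 pos [ 638.5 -266.8  146.6] ori [-179.9   -0.    97.9] gap 66.1 | spin 0.337 | travel x -20.0 y -190.5 z 90.6
```

```bash
python3 -m handwheel '[{"hand":62,"travel":[0,0,0],"spin":0.112},{"hand":62,"travel":[0,0,0],"spin":0.112},{"hand":62,"travel":[0,0,0],"spin":0.113},{"hand":62,"travel":[-3.4,-32,0],"spin":0},{"hand":62,"travel":[-3.4,-32,0],"spin":0},{"hand":62,"travel":[-3.4,-32,0],"spin":0},{"hand":62,"travel":[-3.4,-32,0],"spin":0},{"hand":62,"travel":[-3.4,-32,0],"spin":0},{"hand":62,"travel":[-3,-30.5,0],"spin":0},{"hand":62,"travel":[0,0,0],"spin":0},{"hand":62,"travel":[0,0,0],"spin":0},{"hand":62,"travel":[0,0,0],"spin":0}]'; python3 -c "
from h import *
go(.4478,-.2488,.056,-11.4)"
```

```text
t: 23.4
position: [0.4493, -0.2492, 0.1472]
orientation: [180.0, -0.0, 78.6]
contact_force: [0.1, -0.4, -1.2]
finger_gap: 0.716
grip_force: 20.0
t 23.4 pos [ 449.3 -249.2  147.2] ori [180.   -0.   78.6] gap 65.9 | spin 0.000 | travel x 0.1 y -1.6 z 91.2
```

```bash
python3 -m handwheel '[{"hand":62,"travel":[0,-1,20],"spin":0},{"hand":62,"travel":[0,0,25],"spin":0},{"hand":62,"travel":[0,0,25],"spin":0},{"hand":62,"travel":[0,0,14],"spin":0},{"hand":62,"travel":[0,0,5],"spin":0},{"hand":62,"travel":[0,0,2],"spin":0},{"hand":62,"travel":[0,0,0],"spin":0},{"hand":62,"travel":[0,0,0],"spin":0}]';python3 -m handwheel '[{"hand":62,"travel":[0,0,1],"spin":0},{"hand":62,"travel":[0,0,0],"spin":0},{"hand":62,"travel":[0,0,0],"spin":0}]';python3 -m handwheel '[{"hand":62,"travel":[0,0,1],"spin":0},{"hand":62,"travel":[0,0,0],"spin":0},{"hand":62,"travel":[0,0,0],"spin":0}]'
```

```text
t: 24.2
position: [0.4482, -0.2492, 0.0573]
orientation: [179.9, 0.0, 78.6]
contact_force: [-0.5, -1.0, -1.3]
finger_gap: 0.716
grip_force: 20.0
t: 24.5
position: [0.4476, -0.2489, 0.0559]
orientation: [180.0, 0.0, 78.6]
contact_force: [-0.5, -0.4, -0.3]
finger_gap: 0.714
grip_force: 20.0
t: 24.8
position: [0.4474, -0.2488, 0.0545]
orientation: [-180.0, -0.0, 78.6]
contact_force: [-1.3, -0.1, -1.4]
finger_gap: 0.712
grip_force: 20.0
```

```bash
python3 -m handwheel '[{"hand":62,"travel":[0,0,1],"spin":0},{"hand":62,"travel":[0,0,0],"spin":0},{"hand":62,"travel":[0,0,0],"spin":0}]';python3 -m handwheel '[{"hand":62,"travel":[0,0,1],"spin":0},{"hand":62,"travel":[0,0,0],"spin":0},{"hand":62,"travel":[0,0,0],"spin":0}]'
```

```text
t: 25.1
position: [0.4475, -0.2489, 0.0537]
orientation: [180.0, 0.0, 78.6]
contact_force: [-0.7, -1.0, 1.1]
finger_gap: 0.716
grip_force: 20.0
t: 25.4
position: [0.4476, -0.2489, 0.0535]
orientation: [180.0, 0.0, 78.6]
contact_force: [-3.8, 2.2, 15.0]
finger_gap: 0.714
grip_force: 20.0
```

```bash
python3 -m handwheel '[{"hand":62,"travel":[0,0,-0.8],"spin":0},{"hand":70,"travel":[0,0,0],"spin":0},{"hand":80,"travel":[0,0,0],"spin":0},{"hand":91.5,"travel":[0,0,0],"spin":0},{"hand":91.5,"travel":[0,0,0],"spin":0},{"hand":91.5,"travel":[0,0,-10],"spin":0},{"hand":91.5,"travel":[0,0,-25],"spin":0},{"hand":91.5,"travel":[0,0,-40],"spin":0},{"hand":91.5,"travel":[0,0,-45],"spin":0},{"hand":91.5,"travel":[-25,0,0],"spin":0},{"hand":91.5,"travel":[-25,0,0],"spin":0},{"hand":91.5,"travel":[0,0,0],"spin":0},{"hand":91.5,"travel":[0,0,0],"spin":0}]'; python3 -c "
from h import *
f=optics.grab_frame('wrist');cv2.imwrite('pics/w9.png',f['img'][:,:,::-1])
print(seg(f,proj(f,[.448,-.2488,.058])[0],.058))
print(seg(f,proj(f,[.448-.04,-.2488,.008])[0],.008))
go(.641,-.2627,.165,3.4)"
```

```text
t: 26.7
position: [0.4374, -0.2978, 0.1737]
orientation: [-180.0, -0.0, 78.5]
contact_force: [-0.4, 0.8, -0.4]
finger_gap: 0.995
grip_force: 0.0
(((0.44815337657928467, -0.24792872369289398), (0.1146693080663681, 0.0572722852230072), 78.52986907958984), array([272,  67]), array([359, 242]))
(((0.4461839199066162, -0.24858713150024414), (0.14572212100028992, 0.08874524384737015), 78.58522033691406), array([256,  57]), array([370, 246]))
t 26.8 pos [ 437.4 -297.3  173.4] ori [-180.    -0.    78.6] gap 91.7 | spin -0.259 | travel x 22.5 y 205.3 z 8.4
```

Oval within about 2 mm and aligned. Now the long part.

```bash
python3 -m handwheel '[{"hand":91.5,"travel":[0,0,0],"spin":-0.13},{"hand":91.5,"travel":[0,0,0],"spin":-0.129},{"hand":91.5,"travel":[3.7,34,0],"spin":0},{"hand":91.5,"travel":[3.7,34,0],"spin":0},{"hand":91.5,"travel":[3.7,34,0],"spin":0},{"hand":91.5,"travel":[3.7,34,0],"spin":0},{"hand":91.5,"travel":[3.7,34,0],"spin":0},{"hand":91.5,"travel":[3.7,34,0],"spin":0},{"hand":91.5,"travel":[0,0,0],"spin":0},{"hand":91.5,"travel":[0,0,0],"spin":0}]'; python3 -c "
from h import *
f=optics.grab_frame('wrist');cv2.imwrite('pics/w10.png',f['img'][:,:,::-1])
r=seg(f,proj(f,[.641,-.2627,.022])[0],.022);print(r)
go(*r[0][0],.015,r[0][2] if r[0][2]<45 else r[0][2]-90)"
```

```text
t: 27.75
position: [0.6397, -0.2621, 0.1725]
orientation: [-179.9, -0.0, 93.5]
contact_force: [0.0, 0.3, -0.1]
finger_gap: 0.999
grip_force: 0.0
(((0.6403125524520874, -0.262271910905838), (0.0585019551217556, 0.16063649952411652), 3.1749017238616943), array([277, 116]), array([355, 318]))
t 27.8 pos [ 638.9 -262.5  172.7] ori [-179.9   -0.    93.5] gap 91.3 | spin 0.006 | travel x 0.2 y 1.4 z 157.7
```

```bash
python3 -m handwheel '[{"hand":91.5,"travel":[0,1,20],"spin":0.005},{"hand":91.5,"travel":[0,0,30],"spin":0},{"hand":91.5,"travel":[0,0,35],"spin":0},{"hand":91.5,"travel":[0,0,35],"spin":0},{"hand":91.5,"travel":[0,0,25],"spin":0},{"hand":91.5,"travel":[0,0,10],"spin":0},{"hand":91.5,"travel":[0,0,2],"spin":0},{"hand":91.5,"travel":[0,0,0],"spin":0},{"hand":91.5,"travel":[0,0,0],"spin":0}]' 30;python3 -m handwheel '[{"hand":64,"travel":[0,0,0],"spin":0},{"hand":64,"travel":[0,0,0],"spin":0},{"hand":64,"travel":[0,0,0],"spin":0},{"hand":64,"travel":[0,0,0],"spin":0},{"hand":64,"travel":[0,0,0],"spin":0}]'
```

```text
t: 28.7
position: [0.6417, -0.2639, 0.0181]
orientation: [179.9, 0.1, 93.1]
contact_force: [-0.3, -0.3, 0.4]
finger_gap: 0.997
grip_force: 0.0
t: 29.2
position: [0.641, -0.2635, 0.0169]
orientation: [180.0, 0.0, 93.2]
contact_force: [-1.3, 0.7, 6.9]
finger_gap: 0.729
grip_force: 30.0
```

```bash
python3 -m handwheel '[{"hand":64,"travel":[0,0,-4],"spin":0},{"hand":64,"travel":[0,0,-8],"spin":0},{"hand":64,"travel":[0,0,-20],"spin":0},{"hand":64,"travel":[0,0,-30],"spin":0},{"hand":64,"travel":[0,0,-35],"spin":0},{"hand":64,"travel":[0,0,-28],"spin":0},{"hand":64,"travel":[0,0,-5],"spin":0},{"hand":64,"travel":[0,0,0],"spin":0},{"hand":64,"travel":[0,0,0],"spin":0}]'; python3 -c "
from h import *
f=optics.grab_frame('wrist')
print(seg(f,proj(f,[.637,-.21,.155])[0],.155))
go(.4515,-.0115,.057,14.7)"
```

```text
t: 30.1
position: [0.6399, -0.263, 0.1447]
orientation: [-179.9, -0.1, 93.2]
contact_force: [0.3, 0.1, -1.6]
finger_gap: 0.732
grip_force: 30.0
(((0.6385605335235596, -0.2323571890592575), (0.056515954434871674, 0.1001749262213707), 3.17622447013855), array([235,  93]), array([395, 351]))
t 30.1 pos [ 639.8 -262.9  144.3] ori [-1.798e+02 -1.000e-01  9.310e+01] gap 67.6 | spin -0.202 | travel x 291.0 y -118.3 z 87.3
```

```bash
python3 -m handwheel '[{"hand":64,"travel":[0,0,0],"spin":-0.067},{"hand":64,"travel":[0,0,0],"spin":-0.067},{"hand":64,"travel":[0,0,0],"spin":-0.068},{"hand":64,"travel":[36,-14.6,0],"spin":0},{"hand":64,"travel":[36,-14.6,0],"spin":0},{"hand":64,"travel":[36,-14.6,0],"spin":0},{"hand":64,"travel":[36,-14.6,0],"spin":0},{"hand":64,"travel":[36,-14.6,0],"spin":0},{"hand":64,"travel":[36,-14.6,0],"spin":0},{"hand":64,"travel":[36,-14.6,0],"spin":0},{"hand":64,"travel":[36,-14.6,0],"spin":0},{"hand":64,"travel":[0,0,0],"spin":0},{"hand":64,"travel":[0,0,0],"spin":0},{"hand":64,"travel":[0,0,0],"spin":0}]'; python3 -c "
from h import *
go(.4515,-.0115,.057,14.7)
f=optics.grab_frame('wrist');cv2.imwrite('pics/w11.png',f['img'][:,:,::-1])
g=optics.grab_frame('top');cv2.imwrite('pics/t11.png',g['img'][:,:,::-1])"
```

```text
t: 31.55
position: [0.4553, -0.015, 0.146]
orientation: [-180.0, 0.0, 104.7]
contact_force: [-0.4, -0.6, -2.1]
finger_gap: 0.734
grip_force: 30.0
t 31.6 pos [455.3 -15.  146. ] ori [-180.     0.   104.7] gap 67.6 | spin 0.000 | travel x 4.3 y -2.8 z 89.0
```

View pics/w11.png

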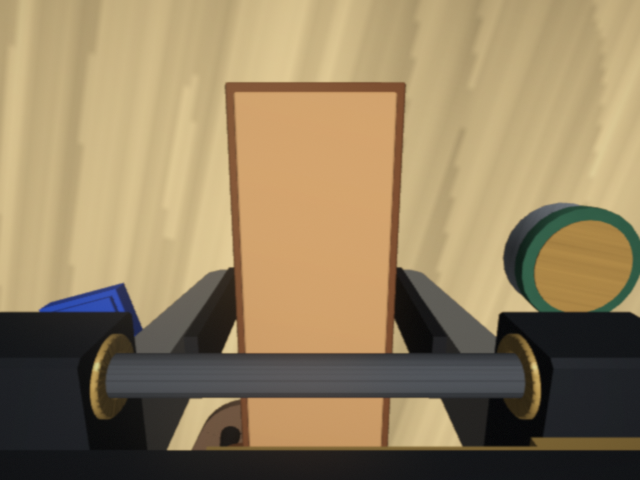

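The long part is held level and hides the board. The tin at (580,262) is clear.

```bash
python3 -m handwheel '[{"hand":64,"travel":[3.8,-2,15],"spin":0},{"hand":64,"travel":[0,0,25],"spin":0},{"hand":64,"travel":[0,0,25],"spin":0},{"hand":64,"travel":[0,0,14],"spin":0},{"hand":64,"travel":[0,0,5],"spin":0},{"hand":64,"travel":[0,0,2],"spin":0},{"hand":64,"travel":[0,0,0],"spin":0},{"hand":64,"travel":[0,0,0],"spin":0}]';python3 -m handwheel '[{"hand":64,"travel":[0,0,1],"spin":0},{"hand":64,"travel":[0,0,0],"spin":0},{"hand":64,"travel":[0,0,0],"spin":0}]';python3 -m handwheel '[{"hand":64,"travel":[0,0,1],"spin":0},{"hand":64,"travel":[0,0,0],"spin":0},{"hand":64,"travel":[0,0,0],"spin":0}]'
```

```text
t: 32.45
position: [0.4525, -0.0116, 0.061]
orientation: [179.9, 0.0, 104.7]
contact_force: [-0.1, 0.8, -1.9]
finger_gap: 0.732
grip_force: 30.0
t: 32.75
position: [0.452, -0.0114, 0.0597]
orientation: [180.0, 0.0, 104.7]
contact_force: [-0.2, -0.8, -2.1]
finger_gap: 0.734
grip_force: 30.0
t: 33.05
position: [0.4518, -0.0114, 0.0584]
orientation: [-180.0, -0.0, 104.7]
contact_force: [0.3, 1.1, -2.7]
finger_gap: 0.733
grip_force: 30.0
```

```bash
python3 -m handwheel '[{"hand":64,"travel":[0,0,1.5],"spin":0},{"hand":64,"travel":[0,0,1],"spin":0},{"hand":64,"travel":[0,0,0],"spin":0},{"hand":64,"travel":[0,0,0],"spin":0}]';python3 -m handwheel '[{"hand":64,"travel":[0,0,1],"spin":0},{"hand":64,"travel":[0,0,0],"spin":0},{"hand":64,"travel":[0,0,0],"spin":0}]'
```

```text
t: 33.45
position: [0.4518, -0.0114, 0.0558]
orientation: [-180.0, -0.0, 104.7]
contact_force: [0.2, 0.2, -1.8]
finger_gap: 0.737
grip_force: 30.0
t: 33.75
position: [0.4518, -0.0114, 0.0549]
orientation: [-180.0, -0.0, 104.7]
contact_force: [-0.7, -0.2, -1.9]
finger_gap: 0.738
grip_force: 30.0
```

```bash
python3 -m handwheel '[{"hand":64,"travel":[0,0,1],"spin":0},{"hand":64,"travel":[0,0,0],"spin":0},{"hand":64,"travel":[0,0,0],"spin":0}]';python3 -m handwheel '[{"hand":64,"travel":[0,0,0.7],"spin":0},{"hand":64,"travel":[0,0,0],"spin":0},{"hand":64,"travel":[0,0,0],"spin":0}]'
```

```text
t: 34.05
position: [0.4519, -0.0114, 0.0547]
orientation: [180.0, 0.0, 104.7]
contact_force: [-3.5, 0.2, 14.3]
finger_gap: 0.732
grip_force: 30.0
t: 34.35
position: [0.4519, -0.0114, 0.0545]
orientation: [180.0, 0.0, 104.7]
contact_force: [-6.3, -0.3, 25.1]
finger_gap: 0.732
grip_force: 30.0
```

Contact made. Release, rise and back off to check.

```bash
python3 -m handwheel '[{"hand":64,"travel":[0,0,-1.2],"spin":0},{"hand":64,"travel":[0,0,0],"spin":0},{"hand":72,"travel":[0,0,0],"spin":0},{"hand":80,"travel":[0,0,0],"spin":0},{"hand":91.5,"travel":[0,0,0],"spin":0},{"hand":91.5,"travel":[0,0,0],"spin":0},{"hand":91.5,"travel":[0,0,-10],"spin":0},{"hand":91.5,"travel":[0,0,-25],"spin":0},{"hand":91.5,"travel":[0,0,-40],"spin":0},{"hand":91.5,"travel":[0,0,-40],"spin":0},{"hand":91.5,"travel":[-25,0,-20],"spin":0},{"hand":91.5,"travel":[-25,0,0],"spin":0},{"hand":91.5,"travel":[-20,0,0],"spin":0},{"hand":91.5,"travel":[0,0,0],"spin":0},{"hand":91.5,"travel":[0,0,0],"spin":0}]'; python3 -c "
from h import *
f=optics.grab_frame('wrist')
print(seg(f,proj(f,[.4515,-.0115,.060])[0],.060))
print(seg(f,proj(f,[.4515-.04,-.0115-.01,.008])[0],.008))
g=optics.grab_frame('scene')
a=cv2.resize(g['img'][225:345,130:450,::-1],None,fx=2.3,fy=2.3,interpolation=cv2.INTER_CUBIC)
b=cv2.resize(f['img'][:,:,::-1],(400,300));o=np.zeros((a.shape[0]+300,a.shape[1],3),np.uint8);o[:a.shape[0]]=a;o[a.shape[0]:,:400]=b
cv2.imwrite('pics/fin.png',o)"
```

```text
t: 35.85
position: [0.4693, -0.079, 0.1897]
orientation: [-180.0, -0.0, 104.7]
contact_force: [-0.7, 0.5, 0.5]
finger_gap: 0.997
grip_force: 0.0
(((0.4524259865283966, -0.010188348591327667), (0.05849971994757652, 0.1592773199081421), 14.74557113647461), array([271,   0]), array([360, 240]))
(((0.45081207156181335, -0.01204168051481247), (0.0893990620970726, 0.1923346072435379), 14.467000007629395), array([255,   0]), array([372, 245]))
```

View pics/fin.png

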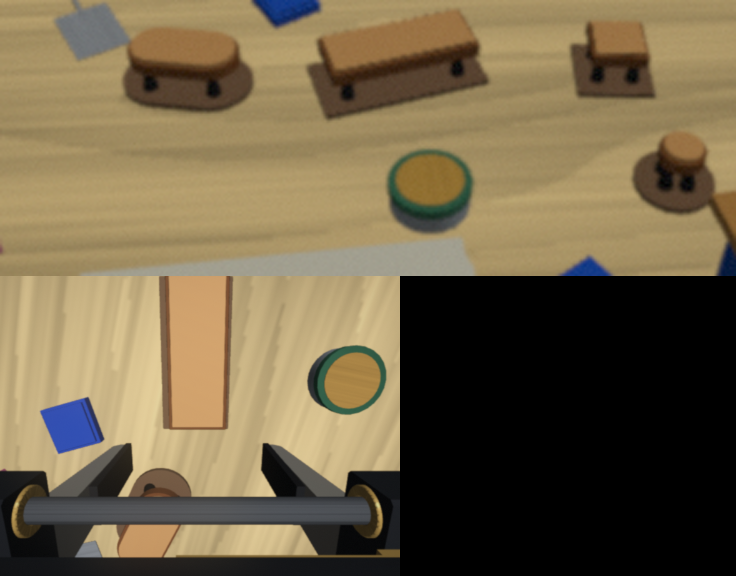

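All four parts sit level on their own stands (scene crop: oval (183,50), long (398,45), square (617,42), disc (682,150)), and the tin hasn't moved. Handing in.

```bash
python3 -c "
from cell import order
print(order.close_job())"
```

```text
the job is handed in; nothing more can be done
None
```

The job is handed in with all four parts level on their own stands, each within about 3 mm of centre and lined up by my camera measurements, at about 36 s of the 115 s allowed; the wax tin and polisher were left alone, and no verdict was returned.

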